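Close a ramekin and show its foot to the webcam

TASK

Press the cork lid of the lidded ramekin fully home while it stands on the counter, so that the cork is flush with the rim. Then pick that ramekin up and show its foot to the webcam for a chip check: its underside facing squarely into the lens, centred on the camera's line of sight and about 15 cm from the lens. Finish while still holding it there, steady in the air, and leave the webcam and everything else on the counter where they are.

Things in the scene. Friction and masses are not known exactly. Their poses are not given: they have to be found in the camera images.
- ramekin_mid (a point): centre, half-way up, of the loose pale green ceramic ramekin that has a cork lid: round and straight-sided, 62 mm outer diameter, 48 mm tall, about 0.2 kg with its lid. The point is 24 mm above its foot. Its z axis runs from foot to mouth (up while it stands); it is round, so its yaw means nothing.
- ramekin_foot (a point): centre of the flat underside (foot) of the same ramekin; same axes as ramekin_mid.
- lid_top (a point): centre of the flat top of the round cork lid (53 mm diameter) in the ramekin's mouth; z axis up out of the mouth. Flush means level with the rim, 48 mm above the foot; at the start it stands 6 to 10 mm above the rim.
- lid (a joint): how far the cork lid is pushed in, m: 0 = 10 mm above the rim, 0.010 = flush and against its stop. It slides straight down with a friction of about 4 N and stays where it is left.
- lens (a point): centre of the front of the webcam's lens, a black barrel of 29 mm diameter in the middle of a grey head 90 mm wide, on a fixed stand with a round base of 84 mm diameter (about 120 mm tall overall). Its z axis is the line of sight, pointing out of the lens: roughly back towards the robot and upwards, 48 to 62 degrees above level (tilt and heading vary). Its y axis is level, along the head's width. The head turns on a stiff hinge; do not bump it.
- spare: bystander: a ramekin like the other, 62 mm diameter, 48 mm tall, but open, without a lid. Origin under its centre.
- pan: bystander: aluminium mini loaf pan, 140 mm (x) by 72 mm (y), 45 mm tall. Origin under its centre.
- scoop: bystander: black plastic scoop lying down, 140 mm long (x), 46 mm wide, 32 mm tall; its bowl is at +x. Origin near mid-length, at the bottom.
- jar: bystander: closed glass jar, 86 mm diameter, 130 mm tall. Origin under its centre.
- spoon: bystander: steel spoon lying down, 170 mm long (x). Origin near mid-length, at the bottom.
- shaker: bystander: steel shaker, 42 mm diameter, 80 mm tall. Origin under its centre.
Mind the look-alikes: they are no part of the job. Leave any purple look-alike of the part that bears ramekin_mid alone.

How it is judged:
By the outcome, as a careful person would: the job done as asked, in the order asked, and still so for the second after the job is handed in, while the arm keeps its last pose, push and grip.
It also fails if it takes over 45 s, if anything falls off the work surface, if the arm or the gripper's body presses on something with over 40 N, if the wrist force passes 120 N, or if a joint passes its speed limit or range.

ROBOT

A 7-joint arm with a two-finger parallel gripper is mounted at the origin on the work surface. World frame = base frame: x ahead of the robot, y to its left, z up, the work surface at z = 0. Lengths are in m, angles in rad, forces in N, time in s.
With the tool pointing down it reaches from about 0.425 to 0.925 m from the base axis. Payload 6.8 kg.
Tool frame: the origin (TCP) lies at the very end of the fingers, on their centre line; the grasp point (between the pads) lies r.pinch_z behind it (r.pinch_z is the distance from the TCP to the grasp point, in m); z points along the fingers, y is the line along which they close (so a half turn about z gives the same grasp; the last joint's range is limited). The gripper opens to 85 mm and grips with 20 to 120 N. Pads are 22 mm wide; open, the fingers measure 114 mm over their backs; the gripper's body (76 mm by 85 mm) begins 54 mm behind the grasp point. The pads swing forward as they close: fully open they stand 13 mm farther back than shut.
Start: joints at [-1.237, 0.477, 0.022, 1.555, -0.011, 1.109, -0.083], TCP at [0.289, 0.61, 0.231] pointing down, gripper open.
Joint ranges: [-2.96, 2.96], [-0.34, 2.1], [-1.41, 1.46], [0.24, 2.44], [-1.37, 4.51], [0.17, 1.92], [-2.96, 2.96]. Speed limits (rad/s): [2.39, 2.39, 3.14, 3.14, 3.14, 3.14, 3.14].

INTERFACE

Orientations are given as a rotation vector (axis times angle).
In Python, from bench import status, grab_frame, camera_model, r gives the robot as it stands. The module is installed in compiled form; this text tells all that it offers.
- The arm moves only by the shell command python3 -m creep 'ROWS' [FORCE]. ROWS is text: rows parted by semicolons, each of 7 numbers parted by spaces: the turn, a rotation vector about the tool's x, y, z in rad, then the shift along the tool's x, y, z in mm, then the opening, from -1 (shut) to 1 (fully open). In form: rx ry rz tx ty tz fingers; .... A call has 1 to 10 rows; each row is the pose to reach, as a shift and turn from the pose commanded when the call began, along the tool's axes at that moment; what a row does not reach only later rows make up. A row lasts 1/8 s, in which the tool goes at most 62.5 mm and 10.7 degrees, less where a joint would pass 70% of its speed; a pose out of reach is approached as far as the arm can. A call with a gripper value outside its range is refused whole. The fingers move at their own pace and stop on an object; FORCE is the grip in N (left out, the last holds). Time passes only in rows, so rows that repeat a pose let the fingers close. It gives the time, the measured TCP pose, the force, the opening and the grip force at its end, in the units of the state.
- status.get_obs(): the state, without advancing time (a new reading comes with each control period).
- grab_frame(name): name is "side" or "top"; returns (picture, depth): 384x512x3 uint8, red, green, blue; 384x512 float32, m along the optical axis (not along the pixel's ray), 0 where there is no reading.
- camera_model(name): a dict with "K" (3x3 intrinsics, pixels), "rvec" (rotation vector, rad) and "tvec" (3), from world to camera coordinates, as OpenCV has them. Camera axes: x right, y down, z forward; pixel columns grow to the right and rows downward; lengths in m; the calibration is good to about 2 mm. A picture is of the moment at which its call begins. camera_model takes no time and is no camera call.
- r.hand_in(): hands the job in; it is judged then, once.
The state is a dict: "clock": time; "joints": joint angles; "qvel": joint speeds; "tau": joint torques, N m; "tcp_pos": TCP position; "orientation": TCP orientation; "contact_force": force on the tool from outside, world axes, zero at the start; "moment": the same for the moment, N m; "grip_width": finger opening in m; "gripper_force": force on a finger pad.
Only numpy, scipy, OpenCV 4.12 (cv2) and the standard library are available. Lean on these libraries where they do the work, as an engineer would, in place of code of your own. Each camera call takes 0.05 s, during which the arm holds its last target. There are 200 camera calls.

## Working session

There is one attempt and no reset: what is moved stays moved. The work goes in short steps, Python scripts to look and compute and a shell command to move; the robot and the scene stay as the last step left them, time stands still between calls to the robot, and variables do not carry over. Pictures are saved under pics/ and viewed, at most 10 in all, crops included, and the job is handed in when it is done.

```bash
mkdir -p pics
cat > h.py <<'E'
import numpy as np,cv2
from scipy.spatial.transform import Rotation as R
from bench import status, grab_frame, camera_model, r
def cloud(n):
    im,d=grab_frame(n);m=camera_model(n);K=np.array(m["K"])
    v,u=np.mgrid[:384,:512]
    P=np.stack([(u-K[0,2])/K[0,0]*d,(v-K[1,2])/K[1,1]*d,d],-1)
    Rm=cv2.Rodrigues(np.array(m["rvec"],float))[0]
    W=(P-np.array(m["tvec"]).ravel())@Rm
    W[d==0]=np.nan
    return im,W
E
python3 - <<'E'
from h import *
o=status.get_obs();print(o,r.pinch_z)
ims=[]
for n in("side","top"):
    im,W=cloud(n);np.savez(f"{n}0.npz",im=im,W=W)
    cv2.imwrite(f"pics/{n}0.png",cv2.resize(im[:,:,::-1],(800,600)))
    m=camera_model(n);Rm=cv2.Rodrigues(np.array(m["rvec"],float))[0];print(n,-Rm.T@np.array(m["tvec"]).ravel(),Rm[2])
E
```

```text
{'clock': 0.0, 'joints': array([-1.23713637,  0.47781406,  0.0223177 ,  1.55651515, -0.01148541,
        1.1093047 , -0.08309379]), 'qvel': array([ 5.44049951e-04,  7.55853542e-05, -4.09124084e-04, -1.27540270e-03,
        4.50131902e-04, -6.10047270e-04,  1.83861891e-05]), 'tau': array([ 3.31811361e-05, -5.96457195e+01,  1.60807963e+00, -2.81191170e+01,
        1.25291423e-02,  9.36638389e-03,  4.15559043e-06]), 'tcp_pos': array([0.2883225 , 0.6096273 , 0.23028906]), 'orientation': array([-6.88144098e-01, -3.06501659e+00,  2.97396836e-03]), 'contact_force': array([-0.61226598, -0.1598288 , -0.8250496 ]), 'moment': array([ 0.00238102, -0.05133508,  0.00900077]), 'gripper_force': 0.0, 'grip_width': 0.08500742083709277} 0.0187
side [0.37166785 0.67106555 0.82370853] [ 0.22393712 -0.67595209 -0.70209753]
top [ 0.50759497 -0.00279918  1.1344781 ] [ 0.08420185 -0.01629213 -0.99631552]
```

View pics/side0.png

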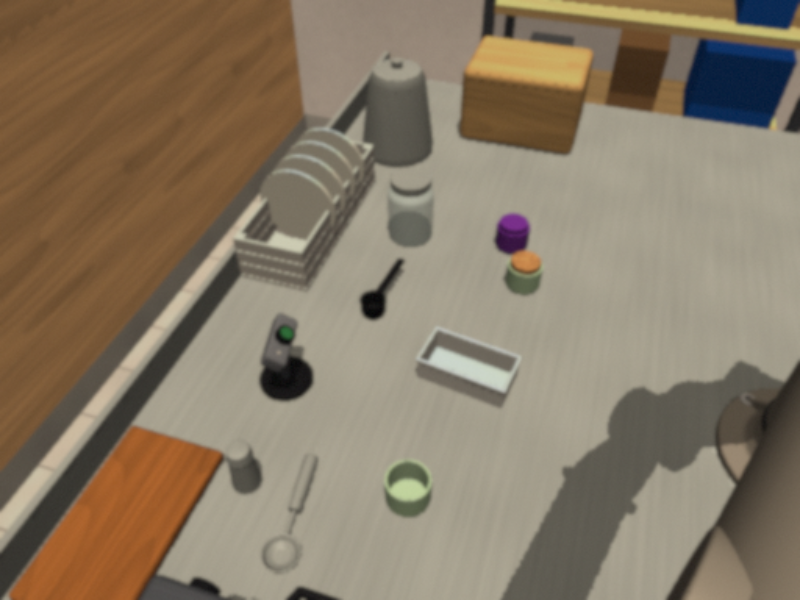

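View pics/top0.png

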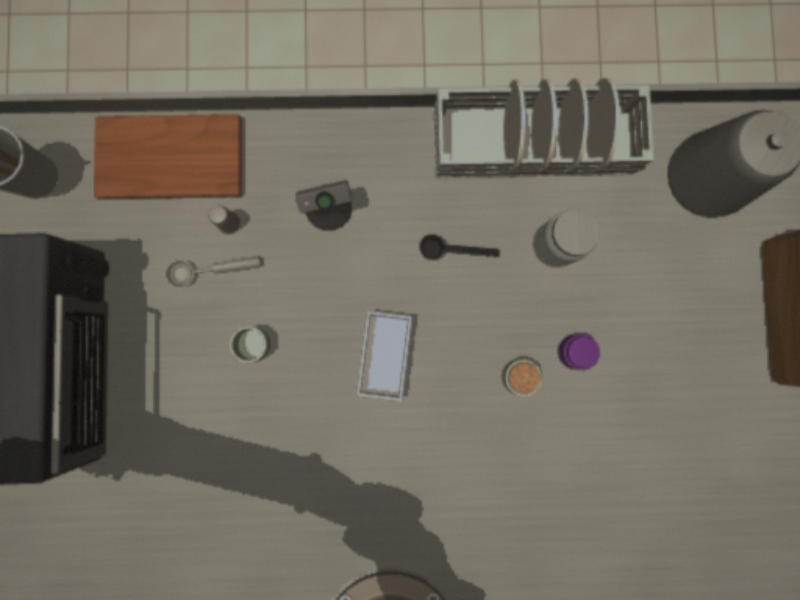

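The lidded ramekin is at (523,377) in the top view and (524,272) in the side view. The purple look-alike is just beyond it at (580,351). The webcam's lens is at (325,201) top and (286,333) side.

Run:
```python
from h import *
for n in("top","side"):
    z=np.load(f"{n}0.npz");im=z["im"];W=z["W"]
    hsv=cv2.cvtColor(im,cv2.COLOR_RGB2HSV)
    c={"top":(335,241),"side":(335,168)}[n]
    B=np.zeros((384,512),bool);B[c[1]-25:c[1]+25,c[0]-25:c[0]+25]=1
    cork=B&(hsv[...,0]<18)&(hsv[...,1]>90)&(hsv[...,2]>90)
    P=W[cork];P=P[np.isfinite(P[:,0])];print(n,"cork",len(P),np.median(P,0),P.min(0),P.max(0))
    u=np.argwhere(cork);print(u.min(0),u.max(0))
    t=P[P[:,2]>np.nanmedian(P[:,2])-.004];print(" top",t.mean(0),(t[:,:2].min(0)+t[:,:2].max(0))/2)
    pur=(hsv[...,0]>130)&(hsv[...,0]<160)&(hsv[...,1]>100);P=W[pur];print("purple",np.nanmin(P,0),np.nanmax(P,0))
    c={"top":(208,129),"side":(183,213)}[n]
    B=np.zeros((384,512),bool);B[c[1]-15:c[1]+15,c[0]-15:c[0]+15]=1
    gr=B&(hsv[...,0]>45)&(hsv[...,0]<80)&(hsv[...,1]>90)
    P=W[gr];print("greenlens",len(P),np.nanmedian(P,0),np.argwhere(gr).mean(0))
    x,y=c
    big=cv2.resize(im[y-32:y+32,x-32:x+32],(400,400),interpolation=cv2.INTER_CUBIC)
    zz=W[y-32:y+32,x-32:x+32,2];zz=cv2.applyColorMap(np.uint8(np.clip(np.nan_to_num(zz)/.14*255,0,255)),2);zz=cv2.resize(zz,(400,400),interpolation=0)
    cv2.imwrite(f"pics/l_{n}.png",np.hstack([big[:,:,::-1],zz]))
a=[cv2.resize(cv2.imread(f"pics/l_{n}.png"),(600,300)) for n in("top","side")]
cv2.imwrite("pics/lens.png",np.vstack(a))
```

```text
top cork 303 [ 0.44595705 -0.23385922  0.05758105] [ 0.42061372 -0.26258746  0.04104193] [ 0.47044581 -0.20932477  0.06333651]
[232 326] [251 345]
 top [ 0.44533498 -0.23398099  0.05775129] [ 0.44552977 -0.23472754]
purple [ 0.45986671 -0.36239749  0.0014634 ] [ 0.51302917 -0.30549282  0.06334   ]
greenlens 1 [0.74457954 0.09803296 0.11428625] [127. 205.]
side cork 224 [ 0.44260391 -0.23088151  0.05736765] [ 0.41787021 -0.31441594  0.00437424] [ 0.47369325 -0.20797818  0.06090221]
[160 327] [174 345]
 top [ 0.44230237 -0.23270693  0.05750991] [ 0.44254587 -0.23561386]
purple [ 0.45531595 -0.35741046  0.00616151] [ 0.65849584 -0.06753372  0.06110453]
greenlens 60 [0.73812377 0.09614317 0.11119326] [213.1 182.6]
```

View pics/lens.png

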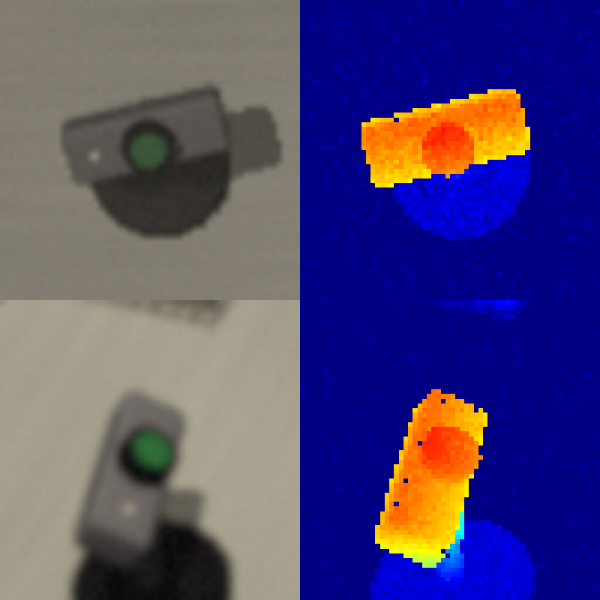

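The lens barrel shows clearly in both depth maps, in the middle of the flat grey head. I'll fit the face plane and the barrel disc over several frames.

```bash
cat > lens.py <<'E'
from h import *
def fit(n,k=4,bx=None):
    Ws=[cloud(n)[1] for _ in range(k)];W=np.nanmean(Ws,0)
    c={"top":(208,129),"side":(183,213)}[n]
    S=W[c[1]-25:c[1]+25,c[0]-25:c[0]+25].reshape(-1,3);S=S[np.isfinite(S[:,0])]
    S=S[(S[:,2]>.06)&(S[:,2]<.14)]
    rng=np.random.default_rng(0);best=0
    for _ in range(1500):
        a,b,d=S[rng.choice(len(S),3,False)];nn=np.cross(b-a,d-a);l=np.linalg.norm(nn)
        if l<1e-4: continue
        nn/=l;nn*=np.sign(nn[2]); q=np.abs((S-a)@nn)<.0025
        if nn[2]>.5 and q.sum()>best: best=q.sum();I=q
    for _ in range(5):
        m=S[I].mean(0);nn=np.linalg.svd(S[I]-m)[2][2];nn*=np.sign(nn[2]);h=(S-m)@nn;I=np.abs(h)<.003
    L=S[(h>.006)&(h<.03)]; hl=(L-m)@nn; H=np.median(hl);L=L[np.abs(hl-H)<.004]
    y=np.cross([0,0,1],nn);y/=np.linalg.norm(y);x=np.cross(y,nn)
    q=np.c_[(L-m)@x,(L-m)@y]; cc,rr=cv2.minEnclosingCircle(q.astype(np.float32))
    mid=(np.percentile(q,2,0)+np.percentile(q,98,0))/2
    F=np.c_[(S[I]-m)@x,(S[I]-m)@y];fm=(np.percentile(F,1,0)+np.percentile(F,99,0))/2
    P=lambda a:m+a[0]*x+a[1]*y+H*nn
    print(n,len(S),I.sum(),len(L),"n",nn,"tilt",np.degrees(np.arcsin(nn[2])),"head",np.degrees(np.arctan2(nn[1],nn[0])),"H",H,"res",h[I].std(),hl.std())
    print("  lens",L.mean(0),P(mid),P(cc),rr,"face centre",P(fm),np.ptp(F,axis=0))
if __name__=="__main__":
    fit("top");fit("side")
E
python3 lens.py
```

```text
top 509 317 97 n [-0.50535655 -0.11743477  0.85488235] tilt 58.74673985134058 head -166.9177888602975 H 0.012614522621183843 res 0.0011275135790816714 0.0013843519296154647
  lens [0.74098284 0.09328961 0.11136418] [0.74072029 0.09337245 0.11124324] [0.74070234 0.09332578 0.11122622] 0.014245716854929924 face centre [0.74122496 0.09343448 0.1115501 ] [0.03298646 0.08757053]
side 565 304 107 n [-0.50983868 -0.10877697  0.85336516] tilt 58.57959087236263 head -167.95620093682092 H 0.012210878207510802 res 0.0011261931146565169 0.0016231401546414994
  lens [0.73806223 0.09416843 0.11102056] [0.73814829 0.09348408 0.1110366 ] [0.73766695 0.09260967 0.11063756] 0.01461621280759573 face centre [0.73816453 0.09376163 0.11108168] [0.03285698 0.08978859]
```

```bash
cat >> h.py <<'E'
def obs(p=1):
    o=status.get_obs()
    if p: print("t",round(o["clock"],2),"tcp",o["tcp_pos"].round(4),"j",o["joints"].round(2),"f",o["contact_force"].round(1),"w",round(o["grip_width"],4),"gf",round(o["gripper_force"],1),"pz",r.pinch_z)
    return o
def frame(z,y):
    z=np.array(z,float);z/=np.linalg.norm(z);y=np.array(y,float);y-=z*(y@z);y/=np.linalg.norm(y)
    return R.from_matrix(np.c_[np.cross(y,z),y,z])
def go(pos,T=None):
    o=obs();C=R.from_rotvec(o["orientation"]);print("axes x",C.as_matrix()[:,0].round(3),"y",C.as_matrix()[:,1].round(3),"z",C.as_matrix()[:,2].round(4))
    t=C.inv().apply(np.array(pos)-o["tcp_pos"])*1000
    if T is None: print("rot 0 shift",t.round(1)); return
    for s in (1,-1):
        T2=T*R.from_euler("z",0 if s==1 else np.pi);q=(C.inv()*T2).as_rotvec();print("rot",q.round(4),"deg",np.degrees(np.linalg.norm(q)).round(1),"shift",t.round(1))
E
python3 - <<'E'
from h import *
a=np.radians(23)
T=frame([0,0,-1],[np.cos(a),np.sin(a),0])
go([.52,.15,.20],T);go([.444,-.234,.12],T)
E
```

```text
t 0.5 tcp [0.2886 0.6102 0.2313] j [-1.24  0.48  0.02  1.56 -0.01  1.11 -0.08] f [ 0.  -0.1  0.3] w 0.085 gf 0.0 pz 0.0187
axes x [-0.904  0.428 -0.   ] y [ 0.428  0.904 -0.   ] z [-0. -0. -1.]
rot [-0.      0.      0.7275] deg 41.7 shift [-405.9 -317.    31.3]
rot [-0.     -0.     -2.4141] deg 138.3 shift [-405.9 -317.    31.3]
t 0.5 tcp [0.2886 0.6102 0.2313] j [-1.24  0.48  0.02  1.56 -0.01  1.11 -0.08] f [ 0.  -0.1  0.3] w 0.085 gf 0.0 pz 0.0187
axes x [-0.904  0.428 -0.   ] y [ 0.428  0.904 -0.   ] z [-0. -0. -1.]
rot [-0.      0.      0.7275] deg 41.7 shift [-501.5 -696.7  111.3]
rot [-0.     -0.     -2.4141] deg 138.3 shift [-501.5 -696.7  111.3]
```

```bash
python3 -m creep '0 0 0.7275 -406 -317 31 -1;0 0 0.7275 -406 -317 31 -1;0 0 0.7275 -406 -317 31 -1;0 0 0.7275 -406 -317 31 -1;0 0 0.7275 -406 -317 31 -1;0 0 0.7275 -406 -317 31 -1;0 0 0.7275 -406 -317 31 -1;0 0 0.7275 -406 -317 31 -1;0 0 0.7275 -406 -317 31 -1;0 0 0.7275 -406 -317 31 -1' 40
python3 - <<'E'
from h import *
a=np.radians(23)
T=frame([0,0,-1],[np.cos(a),np.sin(a),0])
go([.444,-.234,.10],T)
E
```

```text
clock: 1.75
tcp_pos: [0.5204, 0.1493, 0.2004]
orientation: [1.737, 2.618, 0.0]
contact_force: [-0.5, 1.8, -0.2]
grip_width: -0.0
gripper_force: 0.0
t 1.75 tcp [0.5204 0.1493 0.2004] j [-0.68  0.3   0.34  1.93 -0.12  0.93  0.13] f [-0.5  1.8 -0.2] w -0.0 gf 0.0 pz 0.0187
axes x [-0.389  0.921  0.   ] y [0.921 0.389 0.   ] z [ 1.e-04  1.e-04 -1.e+00]
rot [ 0.0001 -0.0001 -0.0023] deg 0.1 shift [-323.5 -219.3  100.3]
rot [-1.0000e-04 -2.0000e-04  3.1393e+00] deg 179.9 shift [-323.5 -219.3  100.3]
```

```bash
python3 -m creep '0 0 0 -323 -219 100 -1;0 0 0 -323 -219 100 -1;0 0 0 -323 -219 100 -1;0 0 0 -323 -219 100 -1;0 0 0 -323 -219 100 -1;0 0 0 -323 -219 100 -1;0 0 0 -323 -219 100 -1;0 0 0 -323 -219 100 -1;0 0 0 -323 -219 100 -1'
python3 - <<'E'
from h import *
go([.444,-.234,.062])
im,W=cloud("side");print()
x,y=335,160
a=cv2.resize(im[y-45:y+45,x-60:x+60],(480,360),interpolation=cv2.INTER_CUBIC)
im,W=cloud("top");x,y=335,235
b=cv2.resize(im[y-45:y+45,x-40:x+40],(320,360),interpolation=cv2.INTER_CUBIC)
cv2.imwrite("pics/press.png",np.hstack([a,b])[:,:,::-1])
E
```

```text
clock: 2.88
tcp_pos: [0.4459, -0.2304, 0.1003]
orientation: [-1.729, -2.622, -0.002]
contact_force: [1.3, 0.2, -0.5]
grip_width: -0.0003
gripper_force: 0.0
t 2.88 tcp [ 0.4459 -0.2304  0.1003] j [ 0.01  0.4   0.43  2.1  -0.26  0.69  1.01] f [ 1.3  0.2 -0.5] w -0.0003 gf 0.0 pz 0.0187
axes x [-0.394  0.919  0.001] y [0.919 0.394 0.001] z [ 3.0e-04  1.3e-03 -1.0e+00]
rot 0 shift [-2.6 -3.2 38.3]
```

View pics/press.png

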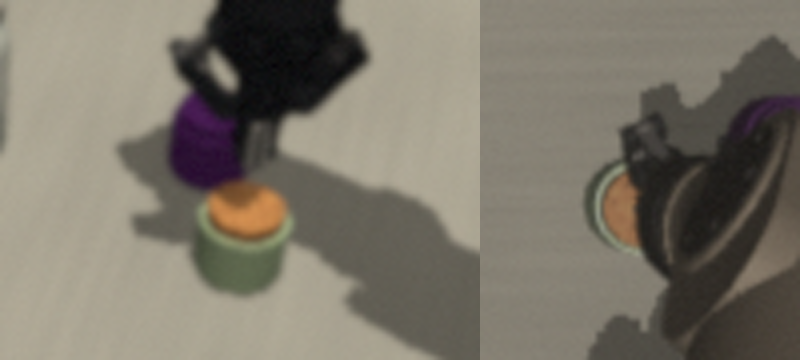

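The shut fingers hang about 40 mm above the cork, at (260,150) in the side crop with the cork at (248,210). Next I descend and press gently in small steps.

```bash
python3 -m creep '0 0 0 -2.6 -3.2 20 -1;0 0 0 -2.6 -3.2 35 -1;0 0 0 -2.6 -3.2 40 -1;0 0 0 -2.6 -3.2 43 -1;0 0 0 -2.6 -3.2 46 -1;0 0 0 -2.6 -3.2 48 -1;0 0 0 -2.6 -3.2 49 -1;0 0 0 -2.6 -3.2 49 -1'
```

```text
clock: 3.98
tcp_pos: [0.443, -0.237, 0.0513]
orientation: [1.733, 2.619, -0.001]
contact_force: [-0.2, 0.1, 0.2]
grip_width: 0.0003
gripper_force: 0.0
```

```bash
python3 -m creep '0 0 0 0 1.5 1 -1;0 0 0 0 1.5 2 -1;0 0 0 0 1.5 2 -1'; python3 -m creep '0 0 0 0 0 1 -1;0 0 0 0 0 1.5 -1;0 0 0 0 0 1.5 -1'
```

```text
clock: 4.35
tcp_pos: [0.4443, -0.2362, 0.0492]
orientation: [1.734, 2.619, -0.0]
contact_force: [0.1, 0.0, 1.0]
grip_width: 0.0001
gripper_force: 0.4
clock: 4.72
tcp_pos: [0.4443, -0.2362, 0.0481]
orientation: [1.734, 2.619, 0.0]
contact_force: [-2.2, -0.5, 5.5]
grip_width: -0.0003
gripper_force: 3.2
```

```bash
python3 -m creep '0 0 0 0 0 0.7 -1;0 0 0 0 0 1.4 -1;0 0 0 0 0 1.4 -1'; python3 -m creep '0 0 0 0 0 0.7 -1;0 0 0 0 0 1.2 -1;0 0 0 0 0 1.2 -1'
```

```text
clock: 5.1
tcp_pos: [0.4445, -0.2362, 0.0479]
orientation: [1.734, 2.619, 0.002]
contact_force: [-6.2, 1.1, 22.7]
grip_width: 0.0001
gripper_force: 11.6
clock: 5.48
tcp_pos: [0.4445, -0.2363, 0.0477]
orientation: [1.735, 2.619, 0.003]
contact_force: [-9.5, 3.2, 38.5]
grip_width: 0.0001
gripper_force: 18.9
```

```bash
python3 -m creep '0 0 0 0 0 -10 -1;0 0 0 0 0 -50 -1;0 0 0 100 50 -100 0;0 0 0 160 50 -100 1;0 0 0 180 50 -100 1;0 0 0 180 50 -100 1'
python3 - <<'E'
from h import *
obs();ims=[]
for n in("top","side"):
    q=[cloud(n) for _ in range(3)];im=q[0][0];W=np.nanmean([a[1] for a in q],0)
    hsv=cv2.cvtColor(im,cv2.COLOR_RGB2HSV)
    x,y={"top":(335,241),"side":(335,172)}[n]
    B=np.zeros((384,512),bool);B[y-25:y+25,x-25:x+25]=1
    B&=(W[...,0]>.39)&(W[...,0]<.5)&(W[...,1]>-.285)&(W[...,1]<-.18)
    cork=B&(hsv[...,0]<18)&(hsv[...,1]>90)&(hsv[...,2]>70)
    P=W[cork];print(n,"cork",len(P),np.median(P,0),(P.min(0)+P.max(0))/2)
    c=W[B&(W[...,2]>.040)];cc,rr=cv2.minEnclosingCircle(c[:,:2].astype(np.float32));print(" top pts",len(c),np.percentile(c,[5,50,95],axis=0).round(4).tolist(),cc,rr)
    f=B&(W[...,2]<.02);
    ims.append(cv2.resize(im[y-35:y+35,x-35:x+35],(400,400),interpolation=cv2.INTER_CUBIC))
cv2.imwrite("pics/flush.png",np.hstack(ims)[:,:,::-1])
E
```

```text
clock: 6.22
tcp_pos: [0.4193, -0.0461, 0.1455]
orientation: [-1.723, -2.626, -0.003]
contact_force: [0.3, -0.8, 0.0]
grip_width: 0.0723
gripper_force: 0.0
t 6.22 tcp [ 0.4193 -0.0461  0.1455] j [-0.43  0.18  0.44  2.24 -0.12  0.74  0.5 ] f [ 0.3 -0.8  0. ] w 0.0723 gf 0.0 pz 0.0187
top cork 295 [ 0.44579278 -0.23482098  0.04766286] [ 0.44499646 -0.23519353  0.04643278]
 top pts 432 [[0.4199, -0.2591, 0.045], [0.4442, -0.2339, 0.0474], [0.4697, -0.2089, 0.0495]] (0.444546103477478, -0.23428727686405182) 0.03084740974009037
side cork 90 [ 0.43593699 -0.22596148  0.04772913] [ 0.43758402 -0.22833866  0.04732851]
 top pts 173 [[0.4135, -0.2392, 0.0426], [0.4348, -0.2193, 0.0475], [0.4589, -0.2056, 0.0494]] (0.44524815678596497, -0.20989467203617096) 0.0455600768327713
```

View pics/flush.png

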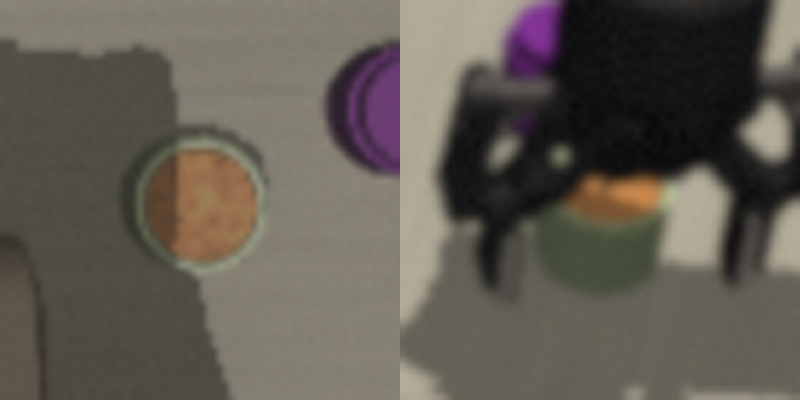

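The cork now sits level with the rim: cork z is 0.0477, same as the rim. The ramekin stands at about (0.444, -0.2345). Next is the grasp.

Run:
```python
from h import *
a=np.radians(23)
T=frame([0,0,-1],[np.cos(a),np.sin(a),0])
go([.4437,-.2345,.10],T)
```

```text
t 6.53 tcp [ 0.42   -0.0522  0.145 ] j [-0.42  0.19  0.45  2.24 -0.12  0.74  0.5 ] f [ 0.6 -0.8 -0.3] w 0.0853 gf 0.0 pz 0.0187
axes x [-0.388  0.922 -0.   ] y [ 0.922  0.388 -0.   ] z [-2.e-04 -6.e-04 -1.e+00]
rot [-0.0004  0.0005 -0.0027] deg 0.2 shift [-177.2  -49.    45.1]
rot [8.0000e-04 6.0000e-04 3.1389e+00] deg 179.8 shift [-177.2  -49.    45.1]
```

```bash
python3 -m creep '0 0 0 -177.2 -49 45 1;0 0 0 -177.2 -49 45 1;0 0 0 -177.2 -49 45 1;0 0 0 -177.2 -49 45 1;0 0 0 -177.2 -49 45 1;0 0 0 -177.2 -49 45 1'
python3 - <<'E'
from h import *
a=np.radians(23)
T=frame([0,0,-1],[np.cos(a),np.sin(a),0])
go([.4437,-.2345,.005],T)
E
```

```text
clock: 7.28
tcp_pos: [0.444, -0.2319, 0.1002]
orientation: [-1.732, -2.621, -0.001]
contact_force: [0.4, -0.3, 0.4]
grip_width: 0.0857
gripper_force: 0.0
t 7.28 tcp [ 0.444  -0.2319  0.1002] j [-0.02  0.4   0.47  2.11 -0.28  0.69  1.03] f [ 0.4 -0.3  0.4] w 0.0857 gf 0.0 pz 0.0187
axes x [-0.392  0.92   0.001] y [0.92  0.392 0.   ] z [-1.e-04  7.e-04 -1.e+00]
rot [ 0.0001 -0.0007  0.0014] deg 0.1 shift [-2.3 -1.3 95.2]
rot [ 1.1000e-03  2.0000e-04 -3.1402e+00] deg 179.9 shift [-2.3 -1.3 95.2]
```

```bash
python3 -m creep '0 0 0 0 0 0 1;0 0 0 0 0 35 1;0 0 0 0 0 65 1;0 0 0 0 0 85 1;0 0 0 0 0 92 1;0 0 0 0 0 95 1;0 0 0 0 0 95 1' 50
python3 - <<'E'
from h import *
obs()
E
```

```text
clock: 8.15
tcp_pos: [0.4445, -0.2329, 0.0057]
orientation: [1.733, 2.619, 0.001]
contact_force: [0.3, 0.6, 0.4]
grip_width: 0.0855
gripper_force: 0.0
t 8.15 tcp [ 0.4445 -0.2329  0.0057] j [ 0.08  0.57  0.35  2.14 -0.41  0.49  1.14] f [0.3 0.6 0.4] w 0.0855 gf 0.0 pz 0.0187
```

Shift −1.5 mm along tool x, then close.

```bash
python3 -m creep '0 0 0 -1.5 -1.3 0 1;0 0 0 -1.5 -1.3 0 0;0 0 0 -1.5 -1.3 0 -1;0 0 0 -1.5 -1.3 0 -1;0 0 0 -1.5 -1.3 0 -1;0 0 0 -1.5 -1.3 0 -1' 50; python3 -m creep '0 0 0 0 0 -10 -1;0 0 0 0 0 -30 -1;0 0 0 0 0 -80 -1;0 0 0 0 0 -140 -1;0 0 0 0 0 -190 -1;0 0 0 0 0 -230 -1;0 0 0 0 0 -230 -1'
python3 - <<'E'
from h import *
n=np.array([-.508,-.113,.854]);n/=np.linalg.norm(n)
L=np.array([.7395,.0934,.1112])
o=status.get_obs();C=R.from_rotvec(o["orientation"]).as_matrix()
for y in (C[:,1],[1,0,0],[0,1,0],[.7,.7,0]):
    T=frame(-n,y); print(y); go(L+.145*n+.010*n,T)
E
```

```text
clock: 8.9
tcp_pos: [0.4436, -0.235, 0.0059]
orientation: [1.734, 2.619, 0.001]
contact_force: [-1.2, 0.7, 7.3]
grip_width: 0.0608
gripper_force: 53.0
clock: 9.78
tcp_pos: [0.4449, -0.2356, 0.2383]
orientation: [1.731, 2.615, 0.004]
contact_force: [0.4, -0.4, -2.5]
grip_width: 0.0609
gripper_force: 55.3
[0.92053984 0.39060984 0.00550888]
t 9.78 tcp [ 0.4449 -0.2356  0.2383] j [-0.14  0.2   0.58  1.98 -0.13  0.99  0.9 ] f [ 0.4 -0.4 -2.5] w 0.0609 gf 55.3 pz 0.0187
axes x [-0.391  0.921 -0.003] y [0.921 0.391 0.006] z [ 6.4e-03 -9.0e-04 -1.0e+00]
rot [-0.5312 -0.1039 -0.0283] deg 31.1 shift [202.4 320.4  -4.1]
rot [-0.1597  0.817   3.0003] deg 178.4 shift [202.4 320.4  -4.1]
[1, 0, 0]
t 9.78 tcp [ 0.4449 -0.2356  0.2383] j [-0.14  0.2   0.58  1.98 -0.13  0.99  0.9 ] f [ 0.4 -0.4 -2.5] w 0.0609 gf 55.3 pz 0.0187
axes x [-0.391  0.921 -0.003] y [0.921 0.391 0.006] z [ 6.4e-03 -9.0e-04 -1.0e+00]
rot [-0.5451  0.022   0.4271] deg 39.7 shift [202.4 320.4  -4.1]
rot [-0.03   -0.743  -2.6163] deg 155.8 shift [202.4 320.4  -4.1]
[0, 1, 0]
t 9.78 tcp [ 0.4449 -0.2356  0.2383] j [-0.14  0.2   0.58  1.98 -0.13  0.99  0.9 ] f [ 0.4 -0.4 -2.5] w 0.0609 gf 55.3 pz 0.0187
axes x [-0.391  0.921 -0.003] y [0.921 0.391 0.006] z [ 6.4e-03 -9.0e-04 -1.0e+00]
rot [-0.409  -0.4034 -1.1691] deg 74.6 shift [202.4 320.4  -4.1]
rot [-0.4455  0.4516  1.8872] deg 114.1 shift [202.4 320.4  -4.1]
[0.7, 0.7, 0]
t 9.78 tcp [ 0.4449 -0.2356  0.2383] j [-0.14  0.2   0.58  1.98 -0.13  0.99  0.9 ] f [ 0.4 -0.4 -2.5] w 0.0609 gf 55.3 pz 0.0187
axes x [-0.391  0.921 -0.003] y [0.921 0.391 0.006] z [ 6.4e-03 -9.0e-04 -1.0e+00]
rot [-0.5013 -0.2162 -0.4459] deg 40.4 shift [202.4 320.4  -4.1]
rot [-0.2931  0.6795  2.598 ] deg 154.8 shift [202.4 320.4  -4.1]
```

```bash
python3 -m creep '-0.053 -0.01 -0.003 20 32 -10 -1;-0.12 -0.024 -0.006 45 72 -10 -1;-0.19 -0.037 -0.01 72 115 -10 -1;-0.265 -0.052 -0.014 100 160 -10 -1;-0.345 -0.067 -0.018 130 206 -10 -1;-0.42 -0.082 -0.022 160 253 -8 -1;-0.49 -0.095 -0.026 185 293 -5 -1;-0.52 -0.101 -0.0275 197 312 -4 -1;-0.531 -0.104 -0.028 202 320 -4 -1;-0.531 -0.104 -0.028 202 320 -4 -1'
cat > chk.py <<'E'
from h import *
n=np.array([-.508,-.113,.854]);n/=np.linalg.norm(n)
L=np.array([.7395,.0934,.1112])
o=status.get_obs();C=R.from_rotvec(o["orientation"]).as_matrix()
go(L+.156*n,frame(-n,C[:,1]))
print("angle",np.degrees(np.arccos(-C[:,2]@n)))
E
python3 chk.py
```

```text
clock: 11.02
tcp_pos: [0.6583, 0.0758, 0.2381]
orientation: [1.465, 2.284, 0.533]
contact_force: [-0.1, -0.3, -1.2]
grip_width: 0.061
gripper_force: 55.2
t 11.03 tcp [0.6583 0.0758 0.2381] j [-0.51  0.23  0.36  2.04 -0.29  0.36  0.49] f [-0.1 -0.3 -1.2] w 0.061 gf 55.2 pz 0.0187
axes x [-0.389  0.915 -0.106] y [0.774 0.387 0.502] z [ 0.5005  0.1129 -0.8584]
rot [-0.008  -0.0033 -0.    ] deg 0.5 shift [-1.5  4.7 -4.5]
rot [-0.0051  0.0126  3.1415] deg 180.0 shift [-1.5  4.7 -4.5]
angle 0.49728853097417136
```

```bash
python3 -m creep '0 0 0 0 0 0 -1;0 0 0 0 0 0 -1;0 0 0 0 0 0 -1'; python3 chk.py
python3 - <<'E'
from h import *
ims=[]
for n,(x,y) in (("side",(210,185)),("top",(220,160))):
    q=[cloud(n) for _ in range(3)];im=q[0][0];np.savez(f"{n}_h.npz",im=im,W=np.nanmean([a[1] for a in q],0))
    ims.append(cv2.resize(im[y-60:y+60,x-60:x+60],(400,400),interpolation=cv2.INTER_CUBIC))
cv2.imwrite("pics/hold.png",np.hstack(ims)[:,:,::-1])
E
```

```text
clock: 11.4
tcp_pos: [0.659, 0.0755, 0.2394]
orientation: [1.465, 2.282, 0.536]
contact_force: [-1.2, 0.3, -2.4]
grip_width: 0.0612
gripper_force: 55.2
t 11.4 tcp [0.659  0.0755 0.2394] j [-0.51  0.23  0.36  2.03 -0.29  0.36  0.49] f [-1.2  0.3 -2.4] w 0.0612 gf 55.2 pz 0.0187
axes x [-0.387  0.916 -0.106] y [0.773 0.385 0.504] z [ 0.5026  0.1133 -0.8571]
rot [-0.0056 -0.0027 -0.    ] deg 0.4 shift [-0.8  3.6 -3.6]
rot [-0.0042  0.0088  3.1416] deg 180.0 shift [-0.8  3.6 -3.6]
angle 0.35609484841628297<stdin>:4: RuntimeWarning: Mean of empty slice
```

View pics/hold.png

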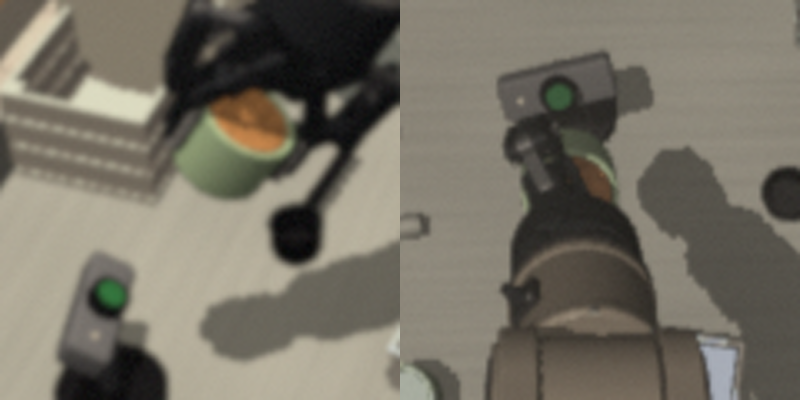

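The ramekin is held by both fingers, tilted toward the lens, and the cork is visible and flush (side crop, (235,145)). Next I fit its pose from the side cloud relative to the lens.

```bash
cat > pose.py <<'E'
from h import *
from scipy.optimize import least_squares
def pose(im,W,Lens,n):
    hsv=cv2.cvtColor(im,cv2.COLOR_RGB2HSV);o=status.get_obs();C=R.from_rotvec(o["orientation"]).as_matrix()
    z0=-C[:,2];mid0=o["tcp_pos"]+.018*z0
    near=np.linalg.norm(W-mid0,axis=-1)<.045
    er=lambda m:cv2.erode(m.astype(np.uint8),np.ones((3,3)))>0
    cork=er(near&(hsv[...,0]<18)&(hsv[...,1]>90)&(hsv[...,2]>60))
    gr=er(near&(hsv[...,0]>28)&(hsv[...,0]<75)&(hsv[...,1]>35)&(hsv[...,2]>50))
    A,B=W[gr],W[cork]
    def f(p):
        z=z0+p[0]*C[:,0]+p[1]*C[:,1];z/=np.linalg.norm(z);c=mid0+C@p[2:5]
        a=A-c;h=a@z;rad=np.linalg.norm(a-h[:,None]*z,axis=1)
        return np.r_[rad-.031,(B-c)@z-.024]*1000
    s=least_squares(f,np.zeros(5),loss="soft_l1");p=s.x
    z=z0+p[0]*C[:,0]+p[1]*C[:,1];z/=np.linalg.norm(z);c=mid0+C@p[2:5];ft=c-.024*z
    d=ft-Lens;print(len(A),len(B),"rms",np.sqrt(np.mean(s.fun**2)),"z",z.round(4),"vs tool deg",np.degrees(p[:2]),"vs n deg",np.degrees(np.arccos(z@n)),"foot",ft.round(4),"along",d@n,"off(tool axes mm)",(C.T@(d-(d@n)*n)*1000).round(1))
    print("foot in tool mm",(C.T@(ft-o["tcp_pos"])*1000).round(1))
if __name__=="__main__":
    z=np.load("side_h.npz")
    n=np.array([-.509,-.112,.8535]);n/=np.linalg.norm(n)
    pose(z["im"],z["W"],np.array([.7380,.0935,.1110]),n)
E
python3 pose.py
```

```text
351 197 rms 0.5585769012994336 z [-0.5003 -0.115   0.8582] vs tool deg [-0.12329829  0.08816887] vs n deg 0.5903706930168938 foot [0.6604 0.0748 0.2341] along 0.14671712340258347 off(tool axes mm) [-0.7 -4.2  0. ]
foot in tool mm [-1.3 -2.   4.9]
```

```bash
python3 -m creep '-0.003 -0.001 0 0 2 -1.7 -1;-0.006 -0.002 0 0 4 -3.4 -1;-0.006 -0.002 0 0 4 -3.4 -1;-0.006 -0.002 0 0 4 -3.4 -1'; python3 chk.py
python3 - <<'E'
from h import *
from pose import pose
import lens
q=[cloud("side") for _ in range(4)]
n=np.array([-.509,-.112,.8535]);n/=np.linalg.norm(n)
pose(q[0][0],np.mean([a[1] for a in q],0),np.array([.7380,.0935,.1110]),n)
lens.fit("side")
E
```

```text
clock: 12.2
tcp_pos: [0.6603, 0.0774, 0.2441]
orientation: [1.461, 2.278, 0.54]
contact_force: [-0.6, -0.7, -2.4]
grip_width: 0.061
gripper_force: 55.2
t 12.2 tcp [0.6603 0.0774 0.2441] j [-0.52  0.23  0.36  2.03 -0.28  0.36  0.48] f [-0.6 -0.7 -2.4] w 0.061 gf 55.2 pz 0.0187
axes x [-0.387  0.916 -0.108] y [0.77  0.386 0.509] z [ 0.5077  0.1142 -0.8539]
rot [ 0.0002 -0.0012  0.    ] deg 0.1 shift [-1.5 -0.5 -0.5]
rot [ 1.9000e-03  4.0000e-04 -3.1416e+00] deg 180.0 shift [-1.5 -0.5 -0.5]
angle 0.06988585849666633
309 173 rms 0.4928656447810737 z [-0.5031 -0.1131  0.8568] vs tool deg [-0.0655837   0.30395744] vs n deg 0.39307910690126635 foot [0.6616 0.0764 0.2386] along 0.14975515413238358 off(tool axes mm) [-0.2 -0.4 -0. ]
foot in tool mm [-0.7 -2.1  5.1]
side 565 300 104 n [-0.51984751 -0.11382627  0.84664169] tilt 57.84825830081068 head -167.64938164340012 H 0.012491500429425524 res 0.0011136191301606376 0.0017985069441741788
  lens [0.73777217 0.09403582 0.11108507] [0.73788798 0.09332869 0.11114813] [0.73768745 0.09230636 0.11088756] 0.014583064243197441 face centre [0.7380025  0.09265903 0.11112842] [0.03331017 0.08883885]
```

Everything is within 1 mm and 1°, the webcam hasn't moved, and the arm is steady. Handing in.

```bash
python3 -c "
from h import *
print(abs(status.get_obs()['qvel']).max(), r.hand_in())"
```

```text
the job is handed in; nothing more can be done
0.001807351649765506 None
```

The cork is pressed flush with the rim, and the ramekin is held steady with its foot square to the webcam lens, measured at about 150 mm and centred within 1 mm; the job was handed in after about 13 s on the robot's clock.

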